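Rehang the lift-off door of a bench incubator

TASK

The small incubator's lift-off door stands in the grooved drying rack. Take it out, hold it upright and standing open, roughly square to the incubator's front, and lower it gently until both hinge knuckles are fully down on their two upright pins; then swing it fully shut and leave it hanging there. Do not drop or slam it, and leave the other things on the bench where they are.

Things in the scene. Friction and masses are not known exactly. Their poses are not given: they have to be found in the camera images.
- incubator: Small fixed bench incubator: white box, blue roof, black chamber, 170 deep (its x) x 180 wide (y) x 165 high. Origin: centre of its underside, z up. Its open front looks along its own -x, front face at x = -85; a 9 mm dark rubber seal there stops the shut door. Upright hinge axis 16 mm ahead of the front at x = -101, y = -78, with two steel brackets. The shut door runs from there along +y.
- pin_low (a point): Foot of the lower pin: upright steel, 9 mm diameter, 20 tall, tapering over its top 8 mm. Point on its axis at the top face of the lower bracket (20 x 20 x 8 mm), 30 mm above the bench, where the lower knuckle's underside rests. Axes as the incubator's. The upper bracket stands over this pin, so the lower knuckle must come in sideways between them.
- pin_high (a point): Foot of the upper pin, same pin and bracket on the same axis. Point at the top face of the upper bracket, 128 mm above the bench (bracket's underside at 120), where the upper knuckle's underside rests. Axes as the incubator's.
- door_center (a point): Centre of the loose door's panel: white with a dark window, 144 long (x) x 10 thick (y) x 150 tall (z), 0.22 to 0.35 kg, balanced within 8 mm of here; may be gripped by its top edge. x points from hinge side to free edge, y out of the outer face, z up. Hinge axis at x = -86. Steel pull handle stands 21 mm out of the outer face at x = +60, z -20 to +20. Starts upright in the rack.
- knuckle_low (a point): Centre of the underside of the door's lower hinge knuckle, on the hinge axis: a dark steel ring, 21 mm outside and 12 inside diameter, 22 tall, open through; underside 14 mm above the panel's lower edge. Axes as the door's.
- knuckle_high (a point): Centre of the underside of the upper knuckle: the same ring, its underside 112 mm above the panel's lower edge. Axes as the door's.
- rack: Grey fixed drying rack: base 150 x 80 x 8 mm with four posts, 24 (x) x 12 (y), that rise to 32 mm and leave a groove 12 mm wide along the rack's x; the door stands in it on the base, 8 mm above the bench. Origin: centre of its underside, z up.
- door: The same loose door; origin on its hinge axis, level with the panel's lower edge. Hung, it swings with light friction, stays at any angle and may sag up to 0.04 rad. Shut: its x along the incubator's +y, its y along the incubator's -x. Open square to the front: its x along the incubator's -x, its y along -y. Hung, the panel's top edge is 166 mm above the bench, shut or open.
- tip_box: Grey open pipette-tip box, 120 x 80 x 50 mm, six compartments; a bystander. Origin: centre of its underside.
- reagent_bottle: Brown bottle, 56 mm across, 120 mm tall; a bystander. Origin: centre of its underside.
- beaker: White beaker, 70 mm across, 80 mm tall; a bystander. Origin: centre of its underside.
- screwdriver: Screwdriver 160 mm long, lying; a bystander. Origin: centre of its underside; it lies along its x.
- tube_block: Aluminium tube block 90 x 60 x 30 mm with eight holes; a bystander. Origin: centre of its underside.
- jar: Small white jar with blue cap, 60 mm across, 60 mm tall; a bystander. Origin: centre of its underside.
- key_block: Black remote-control block 70 x 40 x 18 mm; a bystander. Origin: centre of its underside.
Things that resemble listed ones, but are neither listed nor needed, are in the scene too. There is more than one size of the door; the one meant has the size given above.

How it is judged:
By the outcome, as a careful person would: the job done as asked, in the order asked, and still so for the second after the job is handed in, with the robot touching nothing.
It also fails if it takes over 64 s, if anything falls off the work surface, if the arm or the gripper's body presses on something with over 40 N, if the wrist force passes 120 N, or if a joint passes its speed limit or range.

ROBOT

A 6-joint arm with a two-finger parallel gripper is mounted at the origin on the work surface. World frame = base frame: x ahead of the robot, y to its left, z up, the work surface at z = 0. Lengths are in m, angles in degrees, forces in N, time in s.
With the tool pointing down it reaches from about 0.375 to 0.825 m from the base axis. Payload 5.5 kg.
Tool frame: the origin (TCP) lies midway between the tips of the shut fingers; the grasp point (between the pads) lies 19 mm behind it; z points along the fingers, y is the line along which they close (so a half turn about z gives the same grasp; the last joint's range is limited). The gripper opens to 85 mm and grips with 20 to 120 N. Pads are 22 mm wide; open, the fingers measure 114 mm over their backs; the gripper's body (76 mm by 85 mm) begins 54 mm behind the grasp point. The pads swing forward as they close: fully open they stand 13 mm farther back than shut.
Start: joints at [-65.203, 17.962, -2.699, 69.339, 0, 90], TCP at [0.252, -0.545, 0.231] pointing down, gripper open.
Joint ranges: [-152.73, 152.73], [-39.44, 99.34], [-58.76, 71.6], [-118.89, 123.64], [-81.53, 83.1], [-180, 180]. Speed limits (degrees/s): [136.94, 136.94, 172.46, 180, 180, 180].

INTERFACE

Orientations are given as [roll, pitch, yaw] about the fixed x, y, z axes, in that order (R = Rz(yaw) Ry(pitch) Rx(roll)).
In Python, from bench import * gives the robot as it stands. The module is installed in compiled form; this text tells all that it offers.
- The arm moves only by the shell command python3 -m crank 'ROWS' [OPENING]. ROWS is JSON, a list that holds one entry, the list of rows, each a list of 6 numbers: the shift along the tool's x, y, z in m, then the turn, a rotation vector about the tool's x, y, z in rad. In form: [[[x, y, z, rx, ry, rz], ...]]. A call has 1 to 12 rows; each row is the pose to reach, as a shift and turn from the pose commanded when the call began, along the tool's axes at that moment; what a row does not reach only later rows make up. A row lasts 1/8 s, in which the tool goes at most 62.5 mm and 10.7 degrees, less where a joint would pass 70% of its speed; a pose out of reach is approached as far as the arm can. A call with a gripper value outside its range is refused whole. OPENING is the finger opening in m, from 0 to 0.0854, set as the call begins (- or left out, the last holds). The fingers move at their own pace and stop on an object; the grip force is fixed at half the most. Time passes only in rows, so rows that repeat a pose let the fingers close. It gives the time, the measured TCP pose, the force, the opening and the grip force at its end, in the units of the state.
- get_state(): the state, without advancing time (a new reading comes with each control period).
- get_image(name): name is "scene" or "top" or "wrist"; returns the picture (420x560x3 uint8, red, green, blue); there is no depth.
- camera_params(name): a dict with "fx", "fy", "cx", "cy" (pixels), "k1" (the pictures are not rectified: a ray, as slopes to the right and down, at radius r is drawn at 1 + k1 r^2 times it, then the intrinsics apply), "extrinsics" (4x4, takes a point from camera to world coordinates). Camera axes: x right, y down, z forward; pixel columns grow to the right and rows downward; lengths in m; the calibration is good to about 2 mm. A picture is of the moment at which its call begins: read the wrist's pose just before it. camera_params takes no time and is no camera call; for the wrist camera it gives the pose at the moment of the call.
- sign_off(): hands the job in; it is judged then, once.
The state is a dict: "time": time; "joints": joint angles; "joint_velocities": joint speeds; "effort": joint torques, N m; "tool_pos": TCP position; "eef_rot": TCP orientation; "contact_force": force on the tool from outside, world axes, zero at the start; "moment": the same for the moment, N m; "opening": finger opening in m; "grasp_force": force on a finger pad.
Only numpy, scipy, OpenCV 4.12 (cv2) and the standard library are available. Lean on these libraries where they do the work, as an engineer would, in place of code of your own. Each camera call takes 0.05 s, during which the arm holds its last target. There are 200 camera calls.

## Working session

There is one attempt and no reset: what is moved stays moved. The work goes in short steps, Python scripts to look and compute and a shell command to move; the robot and the scene stay as the last step left them, time stands still between calls to the robot, and variables do not carry over. Pictures are saved under pics/ and viewed, at most 10 in all, crops included, and the job is handed in when it is done.

```bash
mkdir -p pics; python3 - <<'E'
from bench import *
import cv2,numpy as np,json
for n in ["scene","top","wrist"]:
    p=camera_params(n); im=get_image(n)
    cv2.imwrite(f"pics/{n}0.png",im[:,:,::-1])
    print(n,{k:(np.round(np.array(v),4).tolist()) for k,v in p.items()})
print(get_state())
a=cv2.imread("pics/scene0.png");b=cv2.imread("pics/top0.png")
E
```

```text
scene {'fx': 426.7642, 'fy': 426.7642, 'cx': 281.295, 'cy': 206.5859, 'k1': -0.0592, 'extrinsics': [[-0.4678, 0.6841, -0.5596, 1.2296], [0.8837, 0.3709, -0.2854, 0.2382], [0.0123, -0.628, -0.7781, 1.0904], [0.0, 0.0, 0.0, 1.0]]}
top {'fx': 402.9454, 'fy': 402.9454, 'cx': 280.8525, 'cy': 202.014, 'k1': -0.0077, 'extrinsics': [[-0.0024, -0.9968, 0.0802, 0.3851], [-1.0, 0.0021, -0.0039, -0.1045], [0.0037, -0.0802, -0.9968, 1.6474], [0.0, 0.0, 0.0, 1.0]]}
wrist {'fx': 350.0585, 'fy': 350.0585, 'cx': 279.1695, 'cy': 209.3922, 'k1': -0.0919, 'extrinsics': [[0.4197, -0.8576, -0.2972, 0.3282], [-0.9077, -0.3967, -0.1371, -0.5091], [-0.0003, 0.3273, -0.9449, 0.3733], [0.0, 0.0, 0.0, 1.0]]}
{'time': 0.15, 'joints': array([-6.52052048e+01,  1.79959821e+01, -2.74203739e+00,  6.93390152e+01,
        1.29676227e-03,  9.00002568e+01]), 'joint_velocities': array([ 0.01045495, -0.12857869,  0.15506806, -0.06098601,  0.03009   ,
       -0.08468869]), 'effort': array([ 7.54018438e-04, -5.40043902e+01,  3.40060365e+01,  1.32287623e-02,
       -4.49357526e-05,  3.82528649e-07]), 'tool_pos': array([ 0.25144068, -0.54427949,  0.23061371]), 'eef_rot': array([-1.79922965e+02, -1.29641578e-03,  2.47945366e+01]), 'contact_force': array([ 0.1407915 , -0.01820818,  0.43366464]), 'moment': array([ 0.00729732, -0.0191392 , -0.02154613]), 'grasp_force': 0.0, 'opening': 0.08553690447645917}
```

View pics/scene0.png

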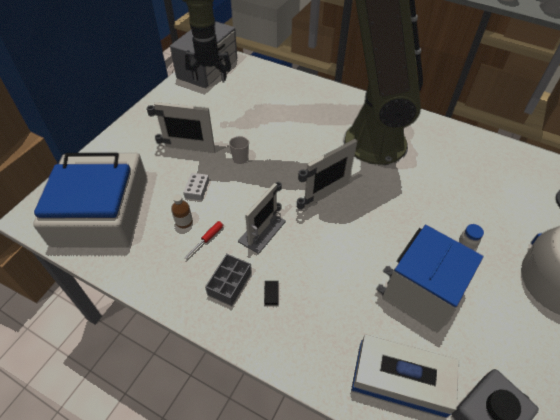

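View pics/top0.png

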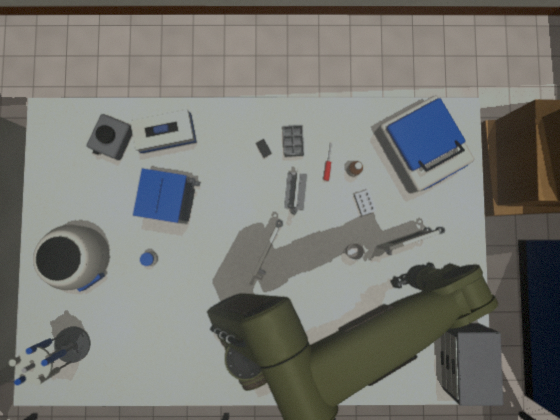

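```bash
python3 - <<'E'
import cv2,numpy as np
a=cv2.imread("pics/scene0.png");b=cv2.imread("pics/top0.png")
c=lambda i,x,y,w,h:cv2.resize(i[y:y+h,x:x+w],(400,300),interpolation=cv2.INTER_CUBIC)
o=np.vstack([np.hstack([c(a,220,170,100,75),c(a,360,215,140,105)]),np.hstack([c(b,255,155,80,60),c(b,120,155,100,75)])])
cv2.imwrite("pics/c1.png",o)
E
```

```text
(no output)
```

View pics/c1.png

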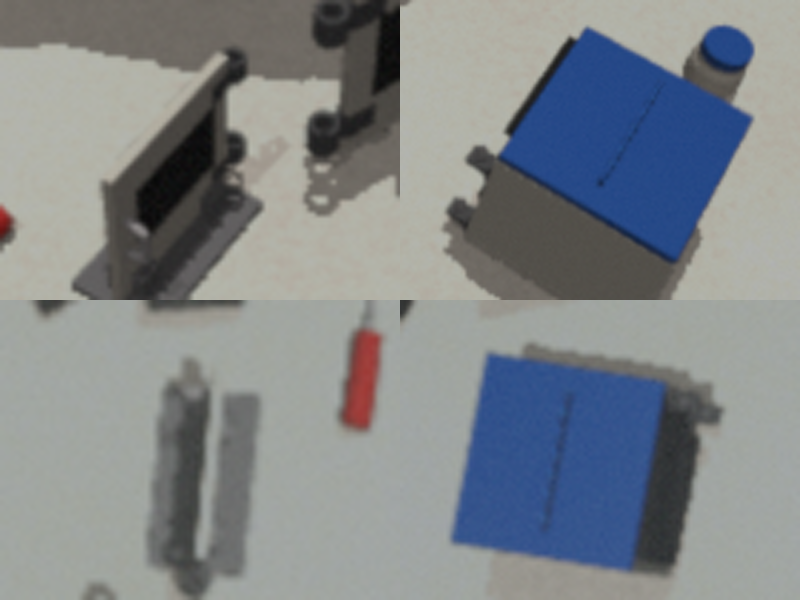

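```bash
cat > h.py <<'E'
from bench import *
import cv2,numpy as np,json,os
from scipy.spatial.transform import Rotation as Ro
from scipy.optimize import least_squares
def T():
    s=get_state(); return np.array(s["tool_pos"]),Ro.from_euler('xyz',s["eef_rot"],degrees=True)
def row(p,yaw,rp=(180,0)):
    q,R=T(); t=Ro.from_euler('xyz',[rp[0],rp[1],yaw],degrees=True)
    return np.round(np.r_[R.inv().apply(np.array(p)-q),(R.inv()*t).as_rotvec()],4).tolist()
def snap(n,f):
    p=camera_params(n); im=get_image(n)
    cv2.imwrite(f"pics/{f}.png",im[:,:,::-1])
    json.dump({k:np.array(v).tolist() for k,v in p.items()},open(f"pics/{f}.json","w"))
def cam(f): return {k:np.array(v) for k,v in json.load(open(f"pics/{f}.json")).items()}
def proj(c,P):
    E=c["extrinsics"]; X=(np.atleast_2d(P)-E[:3,3])@E[:3,:3]
    s=X[:,:2]/X[:,2:]; s=s*(1+c["k1"]*(s**2).sum(1,keepdims=True))
    return s*[c["fx"],c["fy"]]+[c["cx"],c["cy"]]
def ray(c,uv):
    d=(np.array(uv,float)-[c["cx"],c["cy"]])/[c["fx"],c["fy"]]; s=d.copy()
    for _ in range(20): s=d/(1+c["k1"]*(s@s))
    E=c["extrinsics"]; return E[:3,3],E[:3,:3]@np.r_[s,1]
def onz(c,uv,z):
    o,d=ray(c,uv); return o+d*(z-o[2])/d[2]
def tri(obs): # [(cam,uv),...]
    r=least_squares(lambda P:np.concatenate([(proj(c,P)[0]-uv) for c,uv in obs]),onz(*obs[0],0.1))
    return r.x,np.abs(r.fun).max()
E
python3 - <<'E'
from h import *
for n in ("scene","top"):
    p=camera_params(n); json.dump({k:np.array(v).tolist() for k,v in p.items()},open(f"pics/{n}0.json","w"))
s,t=cam("scene0"),cam("top0")
for nm,a,b in [("door free top",(220+110/4,170+185/4),(255+190/5,155+(380-300)/5)),("knuckle hi",(220+236/4,170+60/4),(255+192/5,155+275/5)),
 ("roof +y? corner",(360+500*.35-400*.35,215+157*.35-0),(120+(660-400)/4,155+(385-300)/4)),("bracket hi",(360+80*.35,215+158*.35),(120+312/4,155+110/4))]:
    print(nm,tri([(s,a),(t,b)]))
q,R=T()
print(row([q[0],q[1],.40],24.8),row([.52,-.16,.36],0))
E
```

```text
door free top (array([ 0.62713069, -0.16658392,  0.15140996]), np.float64(2.769101665591961))
knuckle hi (array([ 0.47576042, -0.15625461,  0.13912682]), np.float64(0.29885480638489526))
roof +y? corner (array([0.60251157, 0.24593757, 0.1561663 ]), np.float64(0.28791926302420734))
bracket hi (array([0.58125563, 0.22296344, 0.1051071 ]), np.float64(3.7580986097738105))
[0.0, -0.0002, -0.1694, -0.0013, -0.0, -0.0001] [0.405, -0.2364, -0.1291, -0.0013, 0.0003, 0.4327]
```

```bash
python3 -m crank '[[[0,0,-0.06,0,0,0],[0,0,-0.12,0,0,0],[0.05,-0.03,-0.15,0,0,0.05],[0.4,-0.235,-0.13,0,0,0.433],[0.4,-0.235,-0.13,0,0,0.433],[0.4,-0.235,-0.13,0,0,0.433],[0.4,-0.235,-0.13,0,0,0.433],[0.4,-0.235,-0.13,0,0,0.433],[0.4,-0.235,-0.13,0,0,0.433],[0.4,-0.235,-0.13,0,0,0.433],[0.4,-0.235,-0.13,0,0,0.433],[0.4,-0.235,-0.13,0,0,0.433]]]'; python3 - <<'E'
from h import *
snap("wrist","w1"); print(T()[0], get_state()["joints"])
E
```

```text
time: 1.65
tool_pos: [0.5159, -0.1638, 0.3611]
eef_rot: [180.0, 0.0, 0.0]
contact_force: [-0.7, -0.6, 0.6]
opening: 0.0853
grasp_force: 0.0
[ 0.51571427 -0.16422291  0.36122739] [-1.76494021e+01  1.05121947e+01  4.43030053e+00  8.39411145e+01
 -2.29618755e-02  1.62403958e+02]
```

View pics/w1.png

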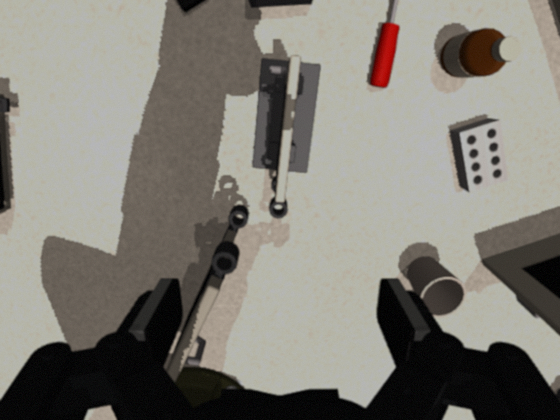

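```bash
python3 - <<'E'
from h import *
c=cam("w1")
f=onz(c,(294,58),.158);k=onz(c,(279,208),.142);h=onz(c,(284,200),.158)
print(f,k,h, np.degrees(np.arctan2(*(f-k)[[1,0]])),np.degrees(np.arctan2(*(f-h)[[1,0]])), np.linalg.norm((f-h)[:2]))
E
```

```text
[ 0.62855373 -0.17799898  0.158     ] [ 0.47661165 -0.16420532  0.142     ] [ 0.4908478  -0.16936851  0.158     ] -5.18722588422804 -3.5862186244212704 0.13797611567445814
```

```bash
python3 -m crank '[[[0.046,0.007,0.04,0,0,-0.18],[0.046,0.007,0.04,0,0,-0.36],[0.046,0.007,0.04,0,0,-0.54],[0.046,0.007,0.04,0,0,-0.72],[0.046,0.007,0.04,0,0,-0.9],[0.046,0.007,0.04,0,0,-1.08],[0.046,0.007,0.04,0,0,-1.26],[0.046,0.007,0.04,0,0,-1.44],[0.046,0.007,0.04,0,0,-1.62],[0.046,0.007,0.04,0,0,-1.8],[0.046,0.007,0.04,0,0,-1.98],[0.046,0.007,0.04,0,0,-2.16]]]'; python3 - <<'E'
from h import *
print(row([.562,-.171,.32],175.6), get_state()["joints"][5])
E
```

```text
time: 3.2
tool_pos: [0.5614, -0.1722, 0.3215]
eef_rot: [-180.0, 0.0, 123.9]
contact_force: [0.2, 0.7, 0.1]
opening: 0.0852
grasp_force: 0.0
[0.0007, 0.0012, 0.0015, -0.0002, 0.0002, -0.9016] 39.011430985831346
```

```bash
python3 -m crank '[[[0.001,0.001,0.002,0,0,-0.18],[0.001,0.001,0.002,0,0,-0.36],[0.001,0.001,0.002,0,0,-0.54],[0.001,0.001,0.002,0,0,-0.72],[0.001,0.001,0.002,0,0,-0.902],[0.001,0.001,0.002,0,0,-0.902],[0.001,0.001,0.002,0,0,-0.902]]]'; python3 - <<'E'
from h import *
snap("wrist","w2"); print(T()[0], get_state()["joints"])
im=cv2.imread("pics/w2.png"); cv2.imwrite("pics/w2b.png",cv2.resize(im[60:,100:460],(720,720*360//360))[:600])
E
```

```text
time: 4.08
tool_pos: [0.5621, -0.17, 0.3194]
eef_rot: [-180.0, 0.0, 175.2]
contact_force: [0.1, 0.5, -0.6]
opening: 0.0854
grasp_force: 0.0
[ 0.56220624 -0.16983414  0.31940441] [-1.68071182e+01  1.55771111e+01  5.46699112e+00  7.98825337e+01
 -2.95917421e-03 -1.20390160e+01]
```

View pics/w2b.png

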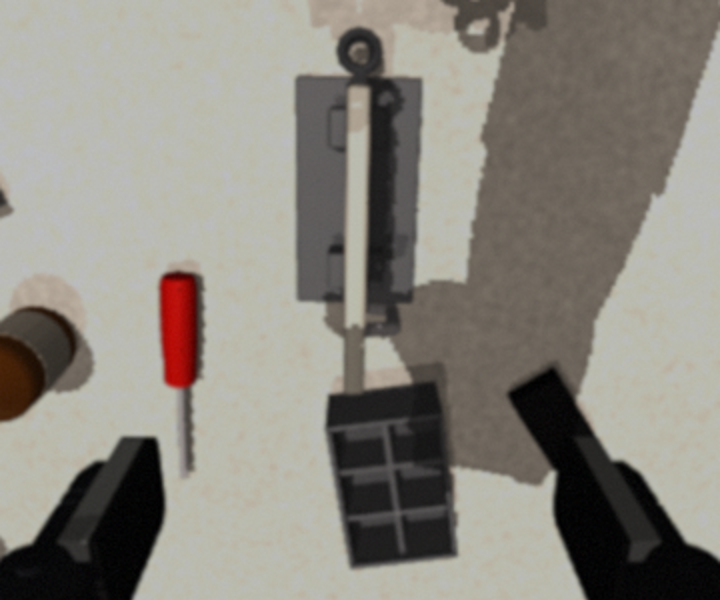

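```bash
python3 - <<'E'
from h import *
a,b=cam("w1"),cam("w2")
k=tri([(b,(280,85)),(a,(279,208))]);f=tri([(b,(277.75,222.5)),(a,(294.5,57))]);print(k,f)
K=onz(b,(280,85),.142);H=onz(b,(279.5,103),.158);F=onz(b,(277.75,222.5),.158)
print(K,H,F,np.linalg.norm(F-H),np.linalg.norm((F-K)[:2]))
for A in(K,H): print(np.degrees(np.arctan2(*(F-A)[[1,0]])))
print((H+F)/2)
q,R=T(); print("tool frame K,H,F",[R.inv().apply(P-q).round(4).tolist() for P in (K,H,F)])
m=(H+F)/2; print(row([m[0],m[1],.158-.028],175.6))
E
```

```text
(array([ 0.47430987, -0.16310121,  0.13525332]), np.float64(0.9975574180514286)) (array([ 0.63873207, -0.18106282,  0.04766847]), np.float64(1.7395396871997946))
[ 0.47438905 -0.16240658  0.142     ] [ 0.48900011 -0.16406574  0.158     ] [ 0.59589322 -0.17465211  0.158     ] 0.10741604903051734 0.12211967702326734
-5.75499495032098
-5.655956103387903
[ 0.54244666 -0.16935892  0.158     ]
tool frame K,H,F [[0.0882, 0.0001, 0.1774], [0.0735, -0.0003, 0.1614], [-0.034, -0.002, 0.1614]]
[0.0198, -0.0012, 0.1894, -0.0001, 0.0001, -0.0064]
```

```bash
python3 - <<'E'
from h import *
a,b=cam("w1"),cam("w2")
f=tri([(b,(276.5,258)),(a,(294.5,57))]);print(f)
K=onz(b,(280,85),.142);H=onz(b,(279.5,103),.158);F=onz(b,(276.5,258),.158)
print(F,np.linalg.norm(F-H),np.linalg.norm((F-K)[:2]))
for A in(K,H): print(np.degrees(np.arctan2(*(F-A)[[1,0]])))
print((H+F)/2)
m=(H+F)/2; q,R=T()
print("tool frame K,H,F",[R.inv().apply(P-q).round(4).tolist() for P in (K,H,F)])
print(row([m[0],m[1],.158-.026],174.4))
E
```

```text
(array([ 0.62881152, -0.17836654,  0.16537134]), np.float64(0.26064332825410474))
[ 0.63256262 -0.17899926  0.158     ] 0.14433712179509728 0.1590414901313463
-5.988522301725554
-5.938607619147119
[ 0.56078137 -0.1715325   0.158     ]
tool frame K,H,F [[0.0882, 0.0001, 0.1774], [0.0735, -0.0003, 0.1614], [-0.0709, -0.0033, 0.1614]]
[0.0013, -0.0018, 0.1874, -0.0001, 0.0001, 0.0145]
```

```bash
python3 -m crank '[[[0.001,-0.002,0.05,0,0,0.017],[0.001,-0.002,0.1,0,0,0.017],[0.001,-0.002,0.15,0,0,0.017],[0.001,-0.002,0.18,0,0,0.017],[0.001,-0.002,0.193,0,0,0.017],[0.001,-0.002,0.193,0,0,0.017],[0.001,-0.002,0.193,0,0,0.017]]]' ; python3 -m crank '[[[0,0,0,0,0,0],[0,0,0,0,0,0],[0,0,0,0,0,0],[0,0,0,0,0,0],[0,0,0,0,0,0],[0,0,0,0,0,0],[0,0,0,0,0,0],[0,0,0,0,0,0]]]' 0.0
```

```text
time: 5.0
tool_pos: [0.5625, -0.1715, 0.1279]
eef_rot: [-180.0, 0.1, 174.4]
contact_force: [-0.7, -0.6, 0.5]
opening: 0.0854
grasp_force: 0.0
time: 6.0
tool_pos: [0.5615, -0.1712, 0.1265]
eef_rot: [-180.0, 0.0, 174.5]
contact_force: [0.3, -0.8, 2.9]
opening: 0.0091
grasp_force: 59.2
```

```bash
python3 -m crank '[[[0,0,-0.02,0,0,0],[0,0,-0.05,0,0,0],[0,0,-0.1,0,0,0],[0,0.02,-0.15,0,0,0.15],[0.005,0.05,-0.15,0,0,0.32],[0.01,0.09,-0.15,0,0,0.5],[0.014,0.13,-0.15,0,0,0.67],[0.014,0.15,-0.15,0,0,0.84],[0.014,0.15,-0.15,0,0,1.01],[0.014,0.15,-0.15,0,0,1.18],[0.014,0.15,-0.15,0,0,1.35],[0.014,0.15,-0.15,0,0,1.52]]]'; python3 -m crank '[[[0,0,0,0,0,0.12],[0,0,0,0,0,0.12],[0,0,0,0,0,0.12],[0,0,0,0,0,0.12]]]'; python3 - <<'E'
from h import *
snap("wrist","w3"); snap("scene","s3"); print(T()[0], get_state()["eef_rot"],get_state()["joints"])
E
```

```text
time: 7.5
tool_pos: [0.561, -0.0203, 0.2751]
eef_rot: [-179.9, -0.0, 87.1]
contact_force: [-0.5, 0.2, -3.8]
opening: 0.0093
grasp_force: 58.8
time: 8.0
tool_pos: [0.5617, -0.0205, 0.2761]
eef_rot: [-180.0, 0.0, 80.6]
contact_force: [0.0, 0.3, -2.2]
opening: 0.0089
grasp_force: 58.8
[ 0.56183075 -0.0204568   0.27621495] [-1.79989565e+02  6.16635670e-05  8.05275984e+01] [-2.08602658e+00  1.30820632e+01 -3.29607292e+00  7.36322203e+01
  1.28037295e-03  9.73863749e+01]
```

View pics/w3.png

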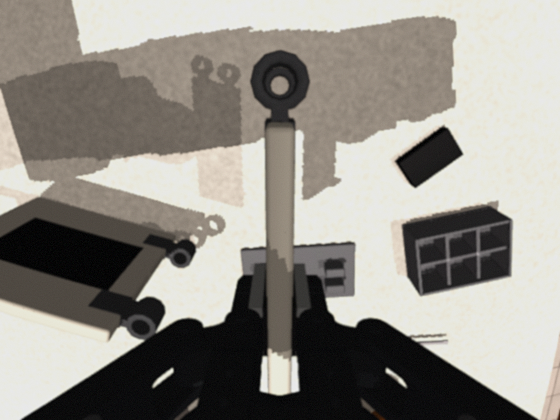

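```bash
python3 -m crank '[[[0.05,-0.005,-0.01,0,0,0],[0.1,-0.01,-0.01,0,0,0],[0.13,-0.013,-0.01,0,0,0],[0.145,-0.013,-0.01,0,0,0],[0.145,-0.013,-0.01,0,0,0],[0.145,-0.013,-0.01,0,0,0],[0.145,-0.013,-0.01,0,0,0]]]'; python3 - <<'E'
from h import *
snap("wrist","w4"); print(T()[0], get_state()["eef_rot"])
E
```

```text
time: 8.98
tool_pos: [0.573, 0.1235, 0.2863]
eef_rot: [-180.0, 0.0, 80.4]
contact_force: [0.4, 0.1, -2.7]
opening: 0.0091
grasp_force: 58.8
[0.57305656 0.12361603 0.28637262] [1.79995114e+02 1.14338662e-02 8.04070350e+01]
```

View pics/w4.png

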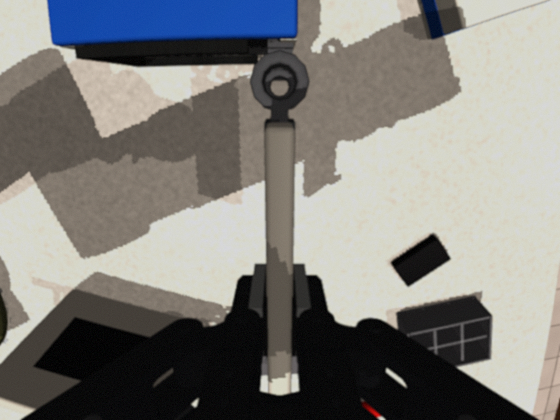

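```bash
python3 - <<'E'
from h import *
c=cam("w4"); q,R=T()
A=onz(c,(297,38),.165);B=onz(c,(50,45),.165);print(A,B,np.linalg.norm(A-B),np.degrees(np.arctan2(*(B-A)[[1,0]])))
z=q[2]+.0155
print("knuckle",onz(c,(280,80),z), onz(c,(279,82),z-.022))
print("through hole at z148/128",onz(c,(279,87),.148),onz(c,(279,87),.128))
im=cv2.imread("pics/w4.png"); p=cv2.resize(im[20:130,210:350],(763,600),interpolation=cv2.INTER_CUBIC);cv2.imwrite("pics/w4b.png",p)
E
```

```text
[0.60526087 0.23862657 0.165     ] [0.4282972  0.26911475 0.165     ] 0.17957079286357258 170.22476072971054
knuckle [0.58792912 0.20959715 0.30187262] [0.58755524 0.20939336 0.27987262]
through hole at z148/128 [0.58740261 0.20812119 0.148     ] [0.58742887 0.20822083 0.128     ]
```

View pics/w4b.png

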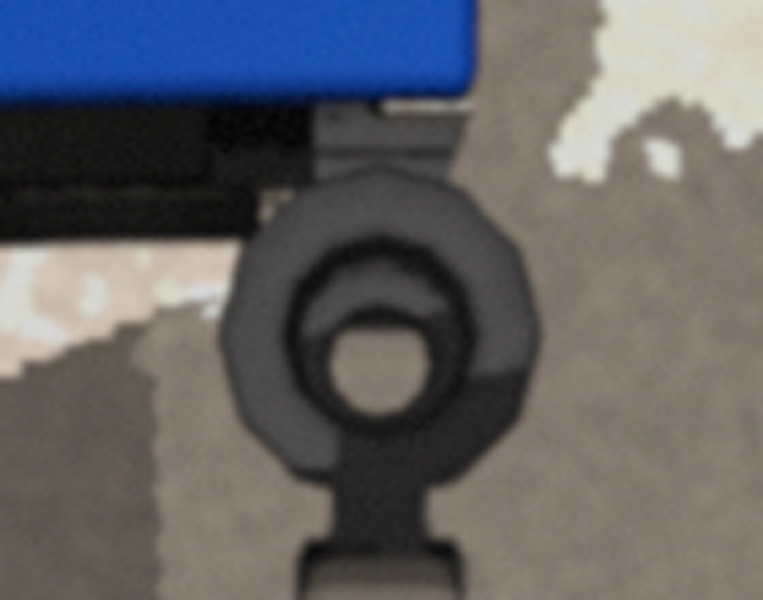

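```bash
python3 -m crank '[[[-0.02,0,0,0,0,0],[-0.02,0,0.04,0,0,0],[-0.02,0,0.08,0,0,0],[-0.02,0,0.105,0,0,0],[-0.02,0,0.117,0,0,0],[-0.012,0,0.117,0,0,0],[-0.004,0,0.117,0,0,0],[0.004,0,0.117,0,0,0],[0.01,0,0.117,0,0,0],[0.0157,0,0.117,0,0,0],[0.0157,0,0.117,0,0,0],[0.0157,0,0.117,0,0,0]]]'; python3 - <<'E'
from h import *
snap("wrist","w5"); snap("scene","s5"); s=get_state(); print(T()[0], s["eef_rot"],s["contact_force"],s["moment"])
im=cv2.imread("pics/w5.png"); p=cv2.resize(im[30:130,220:340],(480,400),interpolation=cv2.INTER_CUBIC)
im=cv2.imread("pics/s5.png"); r=cv2.resize(im[230:330,340:420],(320,400),interpolation=cv2.INTER_CUBIC);cv2.imwrite("pics/w5b.png",np.hstack([p,r]))
c=cam("w5");q,R=T();z=q[2]+.0155
K0=onz(c,(280,80),z);print(K0)
for zz in (z,z-.022,.148,.128): print(zz,proj(c,[K0[0],K0[1],zz]))
E
```

```text
time: 10.52
tool_pos: [0.5755, 0.1401, 0.1692]
eef_rot: [-180.0, 0.0, 80.5]
contact_force: [-0.4, 0.0, -3.9]
opening: 0.0094
grasp_force: 58.8
[0.57553213 0.13991762 0.16925115] [-1.79992459e+02  9.64391138e-03  8.04721344e+01] [ 0.55593296  0.52392745 -2.66455448] [-0.00761003  0.05800289 -0.00472646]
[0.59028192 0.22619538 0.18475115]
0.18475114851628927 [[280.  80.]]
0.16275114851628927 [[279.83667052  81.32848366]]
0.148 [[279.75181795  82.01880389]]
0.128 [[279.65859545  82.77733555]]
```

View pics/w5b.png

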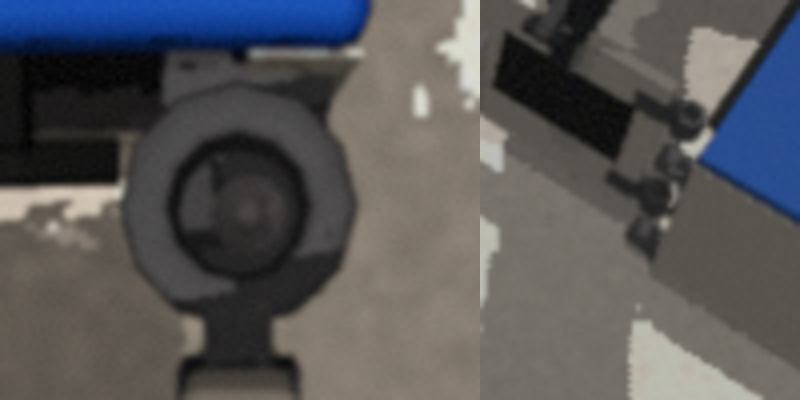

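```bash
python3 -m crank '[[[0.0005,0.001,0.003,0,0,0],[0.0005,0.001,0.006,0,0,0],[0.0005,0.001,0.009,0,0,0],[0.0005,0.001,0.012,0,0,0],[0.0005,0.001,0.012,0,0,0],[0.0005,0.001,0.012,0,0,0]]]'; python3 - <<'E'
from h import *
snap("wrist","w6"); s=get_state(); print(s["tool_pos"],s["contact_force"],s["moment"])
g=cv2.imread("pics/w6.png").mean(2).astype(int)
print("cols 262-298"); 
for r in range(60,106): print(r,' '.join('%3d'%v for v in g[r,258:302]))
E
```

```text
time: 11.38
tool_pos: [0.5767, 0.1405, 0.1573]
eef_rot: [180.0, -0.0, 80.5]
contact_force: [0.5, 0.2, -4.1]
opening: 0.0094
grasp_force: 58.8
[0.57677669 0.14053576 0.15742142] [-0.22194205 -0.44753654 -2.38246383] [-0.03406401  0.04581423 -0.01225597]
cols 262-298
60  50  56  61  66  69  71  72  76  76  77  78  77  76  76  77  79  79  79  76  79  78  75  74  78  79  81  79  80  80  78  81  77  79  78  76  76  73  73  69  69  62  50  55  84
61  50  59  63  69  71  73  74  75  75  76  78  76  75  78  75  79  77  76  72  72  71  69  72  72  75  78  78  80  79  80  80  80  80  80  79  79  75  73  71  69  67  61  59  79
62  60  67  69  72  73  72  75  76  78  77  78  78  76  75  77  72  72  72  66  60  57  55  58  60  67  70  73  77  75  76  77  77  80  80  80  80  78  76  72  72  71  69  64  69
63  66  69  72  73  74  74  77  76  80  78  77  77  73  72  68  65  60  55  49  43  35  34  35  42  47  54  60  67  69  69  76  76  76  81  79  79  79  75  73  73  71  69  68  64
64  68  70  72  71  74  78  79  79  78  77  75  72  66  57  54  46  40  35  30  24  24  25  20  28  29  37  41  46  50
[... 6705 characters left out ...]
  67  69  66  61  52  48  49  48  47  44  40  41  40  42  42  40  41  38  39  38  38  37  36  38  42  37  39  39  40  39  40  37  37  39  38  35  33  42  75 104
103  81  56  41  39  42  44  45  43  38  36  36  41  36  37  38  40  39  37  42  39  38  36  40  40  39  39  37  39  37  40  39  39  39  40  35  38  37  36  35  29  34  59  88 111
104  85  67  44  28  24  31  34  36  33  35  39  36  38  36  38  41  40  40  39  38  39  38  39  34  39  40  38  37  40  38  38  42  38  36  38  38  38  33  29  30  46  72 103 116
105  90  80  61  44  34  31  31  33  32  36  36  34  36  39  41  40  43  40  42  39  39  37  37  36  37  41  41  43  45  40  38  40  39  37  37  33  35  36  43  48  68  92 113 120
```

```bash
python3 -m crank '[[[-0.0005,0.0005,0,0,0,0],[-0.0005,0.0005,0.002,0,0,0],[-0.0005,0.0005,0.004,0,0,0],[-0.0005,0.0005,0.006,0,0,0],[-0.0005,0.0005,0.008,0,0,0],[-0.0005,0.0005,0.009,0,0,0],[-0.0005,0.0005,0.009,0,0,0]]]'; python3 - <<'E'
from h import *
s=get_state(); print(s["tool_pos"],s["contact_force"],s["moment"])
E
```

```text
time: 12.3
tool_pos: [0.577, 0.1399, 0.1482]
eef_rot: [-180.0, 0.0, 80.5]
contact_force: [-0.1, 0.3, -2.8]
opening: 0.0094
grasp_force: 58.8
[0.5770052  0.13991509 0.14818272] [-0.14057471  0.31179937 -2.77772854] [-0.06823086  0.00624776 -0.00184975]
```

```bash
python3 -m crank '[[[0,0,0.0015,0,0,0],[0,0,0.003,0,0,0],[0,0,0.0045,0,0,0],[0,0,0.006,0,0,0],[0,0,0.0075,0,0,0],[0,0,0.009,0,0,0],[0,0,0.009,0,0,0]]]'; python3 - <<'E'
from h import *
s=get_state(); print(s["tool_pos"],s["contact_force"],s["moment"])
E
```

```text
time: 13.18
tool_pos: [0.577, 0.1399, 0.1391]
eef_rot: [-180.0, 0.0, 80.5]
contact_force: [-0.1, -0.8, -2.5]
opening: 0.0094
grasp_force: 58.8
[0.57697762 0.13990189 0.13911564] [-0.06152974 -0.77884469 -2.48452608] [-0.01045374  0.04149905  0.02252254]
```

```bash
python3 -m crank '[[[0,0,0.001,0,0,0],[0,0,0.002,0,0,0],[0,0,0.003,0,0,0],[0,0,0.0035,0,0,0],[0,0,0.004,0,0,0],[0,0,0.004,0,0,0]]]'; python3 -m crank '[[[0,0,0.0005,0,0,0],[0,0,0.0005,0,0,0]]]';python3 -m crank '[[[0,0,0.0005,0,0,0],[0,0,0.0005,0,0,0]]]'
```

```text
time: 13.92
tool_pos: [0.5771, 0.1399, 0.1353]
eef_rot: [-180.0, 0.0, 80.5]
contact_force: [0.3, -0.8, -2.9]
opening: 0.0087
grasp_force: 58.8
time: 14.18
tool_pos: [0.5772, 0.14, 0.1349]
eef_rot: [180.0, -0.0, 80.5]
contact_force: [-0.4, -0.4, -1.7]
opening: 0.0093
grasp_force: 59.0
time: 14.42
tool_pos: [0.5773, 0.1399, 0.1347]
eef_rot: [180.0, -0.0, 80.5]
contact_force: [-0.5, -1.7, 1.4]
opening: 0.0092
grasp_force: 59.5
```

```bash
python3 -m crank '[[[0,0,0,0,0,0],[0,0,0,0,0,0],[0,0,0,0,0,0],[0,0,-0.01,0,0,0],[0,0,-0.04,0,0,0],[0,0,-0.08,0,0,0],[0,0,-0.08,0,0,0]]]' 0.05; python3 -m crank '[[[-0.03,0.025,0,0,0,0],[-0.03,0.05,0,0,0,0],[-0.03,0.055,0,0,0,0],[-0.03,0.055,0,0,0,0],[-0.03,0.055,0,0,0,0],[-0.03,0.055,0,0,0,0]]]' 0; python3 - <<'E'
from h import *
snap("scene","s7");snap("wrist","w7"); print(T()[0]); s=get_state(); print(s["contact_force"],s["opening"])
a=cv2.imread("pics/s7.png");a=cv2.resize(a[210:310,330:450],(480,400),interpolation=cv2.INTER_CUBIC)
b=cv2.resize(cv2.imread("pics/w7.png"),(320,240)); b=np.vstack([b,np.zeros((160,320,3),np.uint8)])
cv2.imwrite("pics/x7.png",np.hstack([a,b]))
h=np.array([.592,.2263]); c=camera_params("wrist"); 
print(proj({k:np.array(v) for k,v in c.items()},[[h[0],h[1],.15],[h[0]+.014*-.168,h[1]-.014*.986,.166],[h[0]+.158*-.168,h[1]-.158*.986,.166]]))
E
```

```text
time: 15.3
tool_pos: [0.5796, 0.1405, 0.2187]
eef_rot: [179.6, -0.2, 80.5]
contact_force: [1.0, -0.7, 0.6]
opening: 0.0499
grasp_force: 0.0
time: 16.05
tool_pos: [0.6258, 0.1017, 0.2144]
eef_rot: [-180.0, -0.0, 80.5]
contact_force: [0.4, -0.8, -0.5]
opening: 0.0004
grasp_force: 0.0
[0.62601381 0.10155834 0.21451179]
[-0.35330907  0.2394416  -0.39866383] 0.00043656017304090946
[[180.01917029  27.80585039]
 [173.34352806  51.73940665]
 [193.62934627 295.59908605]]
```

View pics/x7.png

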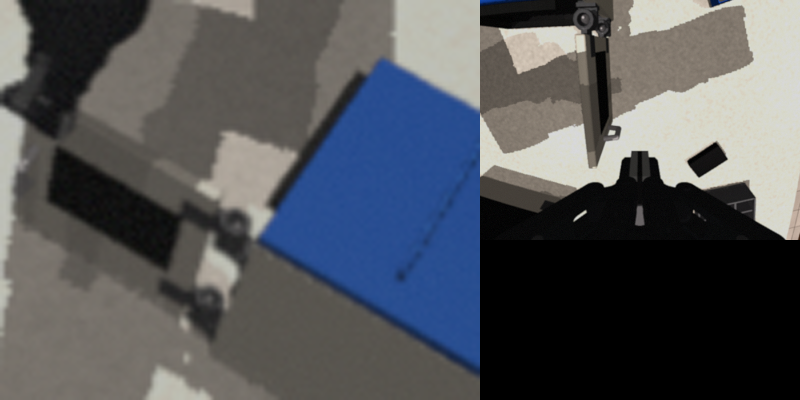

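```bash
python3 -m crank '[[[0,0,0.03,0,0,0],[0,0,0.06,0,0,0],[0,0,0.09,0,0,0],[0,0,0.09,0,0,0],[0,0,0.09,0,0,0]]]'; python3 -m crank '[[[0.001,-0.015,0,0,0,0],[0.001,-0.028,0,0,0,0],[0.001,-0.037,0,0,0,0],[0,-0.045,0,0,0,0],[0,-0.052,0,0,0,0],[0,-0.06,0,0,0,0],[0,-0.067,0,0,0,0],[0.0015,-0.075,0,0,0,0],[0.003,-0.082,0,0,0,0],[0.005,-0.09,0,0,0,0],[0.007,-0.097,0,0,0,0],[0.007,-0.097,0,0,0,0]]]'; python3 - <<'E'
from h import *
snap("top","t8"); snap("wrist","w8"); print(get_state()["tool_pos"],get_state()["moment"])
# door-angle check: project the top-edge line for several swing angles and compare brightness in wrist view
c=cam("w8"); g=cv2.imread("pics/w8.png").mean(2); h=np.array([.592,.2263])
for th in range(0,92,4):
    a=np.radians(-99.7-th); u=np.array([np.cos(a),np.sin(a)])
    P=np.array([[*(h+r*u),.166] for r in np.linspace(.02,.155,28)]); uv=proj(c,P).round().astype(int)
    v=[int(g[y,x]) for x,y in uv if 0<=x<560 and 0<=y<420]; print(th,v)
E
```

```text
time: 16.77
tool_pos: [0.6269, 0.1014, 0.1255]
eef_rot: [179.9, -0.0, 80.5]
contact_force: [0.3, 0.3, 0.8]
opening: -0.0002
grasp_force: 0.0
time: 18.27
tool_pos: [0.5314, 0.1244, 0.1244]
eef_rot: [-180.0, 0.0, 80.5]
contact_force: [0.9, 0.2, 0.1]
opening: -0.0001
grasp_force: 0.5
[0.53181338 0.1241432  0.12435278] [-0.07533461  0.0583794  -0.06773425]
0 [125, 130, 132, 128, 124, 128, 222, 219, 221, 221, 218, 222, 218, 220, 222, 214, 221, 223, 80, 9, 10, 11, 194, 13, 8, 9, 9]
4 [133, 129, 127, 128, 131, 128, 123, 220, 221, 220, 220, 220, 219, 223, 222, 221, 221, 183, 8, 11, 12, 10, 18, 9, 10, 7, 6]
8 [126, 130, 123, 126, 127, 128, 130, 220, 223, 220, 223, 222, 224, 220, 220, 220, 221, 12, 9, 13, 13, 11, 7, 7, 7, 10, 10]
12 [127, 124, 127, 126, 129, 124, 127, 211, 223, 220, 223, 225, 222, 222, 217, 223, 218, 220, 11, 10, 8, 5, 11, 9, 11, 8, 8, 4]
16 [129, 131, 127, 131, 129, 135, 127, 133, 224, 221, 221, 223, 222, 222, 220, 218, 222, 11, 7, 6, 3, 6, 4, 11, 72, 5, 5, 12]
20 [127, 131, 127, 129, 130, 130, 123, 132, 132, 222, 222, 223, 221, 222, 225, 6, 8, 8, 9, 10, 11, 8, 59, 11, 7, 5, 
[... 1232 characters left out ...]
, 122, 128, 127, 121, 121, 124]
64 [21, 80, 54, 196, 221, 163, 93, 95, 96, 92, 127, 129, 132, 91, 89, 87, 91, 90, 95, 94, 93, 93, 91, 87, 93, 87, 94]
68 [21, 75, 64, 197, 222, 221, 195, 206, 180, 214, 174, 126, 125, 123, 96, 95, 98, 190, 105, 100, 93, 94, 93, 90, 93]
72 [22, 75, 51, 140, 16, 193, 200, 215, 221, 222, 220, 218, 220, 220, 198, 200, 200, 195, 196, 199, 89, 94, 91, 86]
76 [22, 7, 33, 25, 18, 19, 18, 212, 217, 220, 220, 218, 220, 217, 218, 191, 199, 202, 194, 197, 86, 94, 93]
80 [36, 0, 14, 25, 25, 26, 28, 21, 26, 22, 18, 157, 215, 222, 221, 217, 217, 204, 188, 187, 192, 87]
84 [10, 11, 16, 18, 15, 23, 24, 23, 22, 12, 9, 6, 6, 122, 220, 220, 219, 217]
88 [12, 1, 4, 1, 6, 5, 9, 10]
```

```bash
python3 -m crank '[[[0.003,-0.007,0,0,0,0],[0.007,-0.014,0,0,0,0],[0.011,-0.021,0,0,0,0],[0.015,-0.027,0,0,0,0],[0.02,-0.033,0,0,0,0],[0.025,-0.038,0,0,0,0],[0.03,-0.044,0,0,0,0],[0.036,-0.049,0,0,0,0],[0.042,-0.053,0,0,0,0],[0.048,-0.057,0,0,0,0],[0.055,-0.061,0,0,0,0],[0.062,-0.064,0,0,0,0]]]'; python3 - <<'E'
from h import *
snap("wrist","w9"); print(get_state()["tool_pos"],get_state()["contact_force"],get_state()["moment"])
c=cam("w9"); g=cv2.imread("pics/w9.png").mean(2); h=np.array([.592,.2263])
for th in range(64,96,3):
    a=np.radians(-99.7-th); u=np.array([np.cos(a),np.sin(a)])
    P=np.array([[*(h+r*u),.166] for r in np.linspace(.02,.155,28)]); uv=proj(c,P).round().astype(int)
    v=[int(g[y,x]) for x,y in uv if 0<=x<560 and 0<=y<420]; print(th,v)
E
```

```text
time: 19.88
tool_pos: [0.4789, 0.1964, 0.1243]
eef_rot: [180.0, -0.0, 80.5]
contact_force: [0.9, 0.0, -0.3]
opening: -0.0003
grasp_force: 0.1
[0.47874652 0.19719963 0.12431538] [-0.24728582  0.74239674 -0.1573206 ] [ 0.05605151 -0.03847225  0.0389013 ]
64 [212, 242, 242, 241, 243, 242, 242, 242, 243, 242, 243, 242, 242, 244, 109, 244, 15, 16, 11, 7, 12, 15, 15, 13, 14, 12, 15, 16]
67 [146, 163, 235, 242, 243, 242, 242, 243, 243, 243, 243, 243, 243, 243, 244, 241, 211, 12, 9, 13, 7, 13, 13, 10, 15, 18, 15, 14]
70 [149, 150, 148, 142, 156, 230, 241, 242, 243, 243, 244, 244, 243, 243, 243, 242, 238, 11, 25, 10, 13, 11, 15, 11, 15, 12, 11, 10]
73 [150, 153, 147, 151, 149, 150, 150, 151, 150, 148, 150, 149, 147, 143, 142, 140, 116, 96, 78, 76, 55, 221, 242, 242, 11, 11, 127, 154]
76 [152, 153, 155, 152, 154, 153, 150, 151, 151, 151, 151, 153, 152, 151, 151, 150, 150, 114, 112, 111, 109, 110, 109, 110, 110, 110, 109, 111]
79 [154, 152, 154, 156, 156, 152, 153, 147, 138, 131, 126, 118, 97, 90, 84, 83, 84, 82, 81, 84, 83, 82, 82, 83, 84, 82, 83, 155]
82 [156, 152, 148, 137, 126, 107, 86, 85, 85, 81, 83, 84, 84, 82, 82, 85, 83, 82, 85, 83, 83, 83, 82, 84, 82, 157, 163, 157]
85 [151, 141, 123, 91, 84, 81, 83, 81, 84, 83, 83, 84, 84, 82, 84, 83, 84, 83, 77, 9, 4, 82, 84, 84, 151, 158, 152, 152]
88 [136, 109, 82, 82, 83, 82, 81, 82, 84, 84, 83, 84, 83, 84, 10, 5, 8, 6, 11, 8, 53, 83, 82, 165, 161, 158, 153, 151]
91 [52, 82, 83, 83, 82, 85, 71, 84, 84, 84, 82, 2, 3, 7, 9, 6, 0, 3, 6, 7, 82, 84, 115, 118, 117, 115, 113, 116]
94 [26, 84, 83, 82, 78, 26, 25, 71, 79, 5, 4, 7, 7, 6, 5, 8, 3, 83, 82, 103, 109, 65, 27, 27, 31, 29, 29, 225]
```

```bash
python3 -m crank '[[[0.003,-0.001,0,0,0,0],[0.006,-0.003,0,0,0,0],[0.009,-0.004,0,0,0,0],[0.012,-0.005,0,0,0,0],[0.015,-0.006,0,0,0,0],[0.018,-0.007,0,0,0,0],[0.02,-0.008,0,0,0,0],[0.022,-0.008,0,0,0,0],[0.024,-0.008,0,0,0,0],[0.026,-0.009,0,0,0,0],[0.026,-0.009,0,0,0,0]]]'; python3 -m crank '[[[0.001,0,0,0,0,0],[0.002,0,0,0,0,0],[0.002,0,0,0,0,0]]]';  python3 -m crank '[[[0.001,0,0,0,0,0],[0.002,0,0,0,0,0],[0.002,0,0,0,0,0]]]'
```

```text
time: 21.3
tool_pos: [0.4744, 0.2232, 0.1243]
eef_rot: [180.0, -0.0, 80.5]
contact_force: [-0.4, 0.2, 0.4]
opening: 0.0001
grasp_force: 0.1
time: 21.68
tool_pos: [0.4748, 0.2251, 0.1243]
eef_rot: [180.0, -0.0, 80.5]
contact_force: [0.2, -0.4, -0.2]
opening: -0.0001
grasp_force: 0.1
time: 22.05
tool_pos: [0.4751, 0.2271, 0.1243]
eef_rot: [180.0, -0.0, 80.5]
contact_force: [0.3, 0.7, 0.2]
opening: -0.0001
grasp_force: 0.1
```

```bash
for i in 1; do python3 -m crank '[[[0.0005,0,0,0,0,0],[0.001,0,0,0,0,0],[0.001,0,0,0,0,0]]]'; done; python3 -m crank '[[[0.0005,0,0,0,0,0],[0.001,0,0,0,0,0],[0.001,0,0,0,0,0]]]'; python3 - <<'E'
from h import *
snap("wrist","w10"); print(get_state()["contact_force"])
c=cam("w10"); g=cv2.imread("pics/w10.png").mean(2); h=np.array([.592,.2263])
for th in range(80,98,2):
    a=np.radians(-99.7-th); u=np.array([np.cos(a),np.sin(a)])
    P=np.array([[*(h+r*u),.166] for r in np.linspace(.02,.155,28)]); uv=proj(c,P).round().astype(int)
    v=[int(g[y,x]) for x,y in uv if 0<=x<560 and 0<=y<420]; print(th,v)
E
```

```text
time: 22.42
tool_pos: [0.4753, 0.228, 0.1243]
eef_rot: [180.0, -0.0, 80.5]
contact_force: [0.6, -0.8, -0.2]
opening: 0.0001
grasp_force: 0.1
time: 22.8
tool_pos: [0.4754, 0.229, 0.1243]
eef_rot: [-180.0, -0.0, 80.5]
contact_force: [0.4, 0.2, 0.4]
opening: -0.0003
grasp_force: 0.1
[ 1.12790167 -0.71181996  1.02458847]
80 [179, 237, 242, 243, 242, 241, 241, 243, 243, 243, 244, 243, 10, 15, 13, 13, 15, 11, 15, 7, 14, 12, 15, 13, 16, 18, 16, 9]
82 [144, 152, 242, 243, 241, 243, 242, 243, 243, 242, 243, 243, 240, 15, 5, 13, 13, 10, 14, 14, 13, 13, 14, 16, 16, 17, 13, 9]
84 [149, 148, 143, 208, 240, 243, 243, 243, 243, 243, 242, 243, 243, 57, 11, 243, 18, 11, 15, 13, 12, 13, 10, 14, 10, 14, 10, 10]
86 [149, 150, 147, 146, 142, 172, 223, 240, 244, 244, 244, 243, 243, 244, 244, 243, 243, 14, 19, 15, 12, 14, 35, 243, 7, 13, 121, 155]
88 [150, 150, 150, 149, 148, 148, 147, 149, 145, 144, 116, 105, 149, 146, 215, 243, 242, 10, 43, 10, 45, 14, 244, 153, 159, 165, 160, 157]
90 [150, 150, 150, 151, 151, 150, 147, 150, 148, 148, 121, 108, 107, 122, 149, 149, 108, 109, 108, 110, 109, 107, 108, 108, 109, 108, 108, 107]
92 [151, 149, 152, 151, 151, 151, 151, 152, 151, 152, 153, 152, 152, 151, 151, 153, 151, 150, 111, 108, 112, 110, 109, 111, 112, 109, 108, 110]
94 [153, 152, 151, 152, 151, 153, 151, 148, 149, 142, 136, 137, 131, 119, 107, 94, 94, 87, 84, 83, 85, 83, 83, 83, 85, 84, 84, 109]
96 [152, 153, 152, 147, 144, 135, 126, 112, 96, 85, 83, 83, 85, 85, 85, 83, 84, 84, 59, 25, 13, 14, 12, 11, 16, 15, 14, 128]
```

```bash
for i in 1; do python3 -m crank '[[[0.0005,0,0,0,0,0],[0.001,0,0,0,0,0],[0.001,0,0,0,0,0]]]'; done; python3 -m crank '[[[0.0005,0,0,0,0,0],[0.001,0,0,0,0,0],[0.001,0,0,0,0,0]]]' ; python3 -m crank '[[[0.0005,0,0,0,0,0],[0.001,0,0,0,0,0],[0.001,0,0,0,0,0]]]'
```

```text
time: 23.22
tool_pos: [0.4756, 0.23, 0.1243]
eef_rot: [-180.0, -0.0, 80.5]
contact_force: [-0.7, -0.6, 0.8]
opening: 0.0004
grasp_force: 0.1
time: 23.6
tool_pos: [0.4757, 0.2305, 0.1242]
eef_rot: [180.0, 0.1, 80.5]
contact_force: [-0.2, -2.4, 1.5]
opening: -0.0003
grasp_force: 1.2
time: 23.98
tool_pos: [0.4757, 0.2306, 0.1242]
eef_rot: [180.0, 0.2, 80.5]
contact_force: [-0.2, -6.4, 2.2]
opening: -0.0
grasp_force: 3.1
```

```bash
python3 -m crank '[[[-0.001,0,0,0,0,0],[-0.003,0,0,0,0,0],[-0.008,0,0,0,0,0],[-0.02,0,0,0,0,0],[-0.04,0,0,0,0,0],[-0.04,0,-0.05,0,0,0],[-0.04,0,-0.1,0,0,0],[-0.04,0,-0.12,0,0,0],[-0.04,0,-0.12,0,0,0],[-0.04,0,-0.12,0,0,0]]]'; python3 - <<'E'
from h import *
snap("wrist","w11");snap("scene","s11")
c=cam("w11"); g=cv2.imread("pics/w11.png").mean(2); h=np.array([.592,.2263])
for th in range(78,100,2):
    a=np.radians(-99.7-th); u=np.array([np.cos(a),np.sin(a)])
    P=np.array([[*(h+r*u),.166] for r in np.linspace(.02,.155,28)]); uv=proj(c,P).round().astype(int)
    v=[int(g[y,x]) for x,y in uv if 0<=x<560 and 0<=y<420]; print(th,v)
# column profiles across the panel top at r=.03,.09,.15
s=cam("s11"); 
for r in(.03,.08,.11,.15):
    a=np.radians(170.2);u=np.array([np.cos(a),np.sin(a)]);n=np.array([u[1],-u[0]])*-1
    uv=proj(c,[[*(h+r*u+d*n),.166] for d in np.arange(-.02,.021,.002)]).round().astype(int)
    print(r,n.round(2),[int(g[y,x]) if 0<=x<560 and 0<=y<420 else -1 for x,y in uv])
E
```

```text
time: 25.22
tool_pos: [0.4686, 0.1916, 0.2431]
eef_rot: [-179.9, 0.0, 80.5]
contact_force: [-0.3, 0.5, -0.3]
opening: -0.0001
grasp_force: 0.0
78 [87, 198, 209, 209, 208, 210, 209, 210, 210, 210, 118, 123, 122, 117, 130, 123, 126, 122, 118, 122, 123, 120, 122, 126, 125, 122, 119, 115]
80 [104, 117, 208, 210, 209, 206, 211, 208, 210, 137, 118, 118, 118, 119, 125, 116, 123, 121, 117, 119, 118, 121, 117, 115, 119, 119, 118, 125]
82 [119, 105, 135, 194, 209, 209, 209, 209, 162, 119, 121, 121, 121, 125, 121, 118, 120, 122, 118, 121, 123, 116, 118, 123, 115, 129, 119, 115]
84 [123, 116, 115, 106, 146, 160, 200, 208, 116, 117, 116, 114, 118, 122, 121, 124, 126, 119, 120, 115, 120, 123, 123, 118, 112, 124, 116, 119]
86 [122, 122, 120, 120, 109, 109, 106, 111, 90, 107, 111, 116, 119, 120, 118, 123, 119, 122, 119, 121, 118, 115, 120, 102, 88, 93, 93, 87]
88 [124, 122, 120, 119, 121, 121, 121, 119, 119, 118, 118, 109, 107, 107, 104, 102, 94, 99, 97, 95, 110, 109, 109, 71, 87, 81, 83, 85]
90 [123, 121, 122, 119, 121, 119, 121, 120, 120, 118, 119, 121, 120, 117, 121, 119, 118, 117, 117, 115, 113,
[... 294 characters left out ...]
2, 195]
96 [121, 120, 118, 109, 100, 86, 89, 74, 64, 54, 40, 20, 13, 5, 11, 10, 10, 9, 13, 16, 8, 13, 21, 22, 35, 50, 64, 79]
98 [119, 118, 107, 97, 67, 56, 54, 10, 8, 9, 10, 9, 13, 10, 11, 9, 11, 15, 25, 33, 81, 91, 93, 94, 95, 95, 95, 97]
0.03 [-0.17 -0.99] [47, 45, 28, 15, 12, 26, 15, 61, 107, 120, 122, 121, 133, 207, 210, 211, 209, 211, 210, 209, 209]
0.08 [-0.17 -0.99] [46, 45, 36, 14, 13, 12, 11, 58, 113, 117, 120, 117, 96, 119, 115, 120, 120, 118, 115, 122, 124]
0.11 [-0.17 -0.99] [93, 90, 40, 12, 7, 10, 8, 60, 109, 117, 117, 116, 97, 122, 119, 120, 121, 123, 119, 117, 119]
0.15 [-0.17 -0.99] [96, 94, 79, 25, 22, 22, 22, 73, 191, 204, 112, 111, 85, 85, 89, 88, 120, 117, 114, 120, 119]
```

```bash
python3 -c "
from bench import *
print(sign_off())"
```

```text
the job is handed in; nothing more can be done
None
```

The door is lowered onto both hinge pins, pushed gently shut against the seal and left hanging there; I handed the job in after about 25 s with the arm clear.

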